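# Cap the canister to snug on the torque stand

### The job

Put the loose black cap on the neck of the metal canister that is clamped on the torque stand, and screw it on clockwise until it is snug: the stand's pointer must swing past the short mark, but must never reach the long mark, which would be overtightened. Keep the pointer past the short mark for a moment, then let go, leaving the cap tight and level on the canister; leave the other things on the bench where they are.

Things in the scene. Friction and masses are not known exactly. Their poses are not given: they have to be found in the camera images.
- cap_centre (a point): Centre of the loose black ribbed cap (120 g), on its axis, half-way up: round, 56 mm in diameter, 26 mm high, standing on the bench open side down; z points up out of its closed top. Skirt 3.5 mm thick, bore 49 mm.
- cap: The same cap, origin at the centre of its lower edge. Three rounded lugs, 4 mm thick, reach 5 mm inward at the lower edge of its skirt, 120 degrees apart, one of them along the cap's own +x; three raised ribs on the cap's top show where the lugs are.
- canister_mouth (a point): Centre of the top of the canister's neck, on its axis, 132 mm above the bench; z up. Aluminium canister, 58 mm in diameter below its shoulder, which lies 34 mm below this point; neck 36 mm in diameter, with a rubber sealing ring on its rim. Lowered home, the cap stops on the ring with its centre 5 to 8 mm below this point.
- thread_gap (a point): Middle of one of the three 40-degree gaps between the neck's three sloping thread ramps (outer diameter 46 mm, each 80 degrees long), where the cap's lugs pass straight down: 21 mm from the axis, 10 mm below the neck's top, 60 degrees from the canister's +x; the others lie 120 degrees on. A cap lowered on the ramps instead stops higher, with its centre less than 4 mm below the neck's top.
- pointer_tip (a point): Tip of the pointer: thin dark rod at the canister's foot, reaching 56 mm from the axis to the stand's own -x side, 36 mm above the bench, over a bright plate; just beyond it are three raised marks: the shortest (4 mm) at rest, next the short one (8 mm), then the long one (20 mm). It swings back to rest when the cap is let go; a snug cap stays wedged.
- canister (a joint): Pointer reading: turn of the sprung table with the canister, rad, 0 at rest, positive clockwise from above, 5 N m per rad; short mark 0.10 (0.5 N m), long mark 0.20 (1.0 N m). From mid-gap the lugs turn clockwise some 35 to 65 degrees before they wedge under the ramps (seal thickness differs and is not known); the short mark comes about 10 degrees later, the long one 20 to 25.
- torque_stand: Grey base of the stand, fixed to the bench, 160 by 130 mm and 30 mm high; origin at its underside on the canister's axis (the base reaches 75 mm to its +x, 85 mm to its -x side). At rest its axes are those of the canister.
- screwdriver_b: Bystander: red-handled screwdriver, 162 mm long, 24 mm thick, lying on the bench; origin under its middle.
- spanner_13: Bystander: steel spanner, 180 mm long, lying on the bench; origin under its middle.
- wax_tin: Bystander: round tin, 69 mm in diameter, 29 mm high, without thread; origin under its middle.
- dowel_1: Bystander: wooden dowel, 120 mm long, 18 mm thick, lying on the bench; origin under its middle.
There are look-alikes about, which are no part of the job. What is meant by the cap is not blue, red or white, and is the smaller of those in its own colour.

How it is judged:
By the outcome, as a careful person would: the job done as asked, in the order asked, and still so for the second after the job is handed in, with the robot touching nothing.
It also fails if it takes over 64 s, if anything falls off the work surface, if the arm or the gripper's body presses on something with over 40 N, if the wrist force passes 120 N, or if a joint passes its speed limit or range.

### The arm

A 7-joint arm with a two-finger parallel gripper is mounted at the origin on a cart in front of the work surface, level with it; the furniture and walls round the work are solid. World frame = base frame: x ahead of the robot, y to its left, z up, the work surface at z = 0. Lengths are in m, angles in rad, forces in N, time in s.
With the tool pointing down it reaches from about 0.4 to 0.85 m from the base axis. Payload 4.5 kg.
Tool frame: the origin (TCP) lies between the finger pads; the fingertips stand 11 mm ahead of it and the grasp point (between the pads) lies 8 mm behind it; z points along the fingers, y is the line along which they close (so a half turn about z gives the same grasp; the last joint's range is limited). The gripper opens to 88 mm and grips with 3 to 60 N. Pads are 18 mm wide; open, the fingers measure 123 mm over their backs; the gripper's body (75 mm by 187 mm) begins 45 mm behind the grasp point.
Start: joints at [0.034, 0.689, -0.195, 1.565, 0.157, 0.902, -0.215], TCP at [0.625, 0, 0.223] pointing down, gripper open.
Joint ranges: [-3.01, 3.01], [-0.46, 2.08], [-1.47, 1.51], [0.13, 2.56], [-1, 4.14], [0.04, 2.09], [-2.66, 2.66]. Speed limits (rad/s): [2.57, 2.57, 3.14, 3.14, 3.14, 3.14, 3.14].

### API

Orientations are given as a unit quaternion [w, x, y, z].
In Python, from bench import env gives the robot as it stands. The module is installed in compiled form; this text tells all that it offers.
- The arm moves only by the shell command python3 -m jog 'ROWS'. ROWS is JSON, a list of rows, each an object of numbers: "rx", "ry", "rz": the turn, a rotation vector about the tool's x, y, z in rad; "x", "y", "z": the shift along the tool's x, y, z in mm; "grip": the opening, from 0 (shut) to 1 (fully open). A call has 1 to 20 rows; each row is the pose to reach, as a shift and turn from the pose commanded when the call began, along the tool's axes at that moment; what a row does not reach only later rows make up. A row lasts 1/12 s, in which the tool goes at most 41.7 mm and 7.16 degrees, less where a joint would pass 70% of its speed; a pose out of reach is approached as far as the arm can. A call with a gripper value outside its range is refused whole. The fingers move at their own pace and stop on an object; the grip force is fixed at half the most. Time passes only in rows, so rows that repeat a pose let the fingers close. It gives the time, the measured TCP pose, the force, the opening and the grip force at its end, in the units of the state.
- env.read_state(): the state, without advancing time (a new reading comes with each control period).
- env.snapshot(name): name is "scene" or "side" or "wrist"; returns the picture (384x512x3 uint8, blue, green, red); there is no depth.
- env.camera_info(name): a dict with "camera_matrix" (3x3 intrinsics, pixels), "xyz" and "rotation" of the camera in the world. Camera axes: x right, y up, looking along -z (the intrinsics and any distortion apply to the point x, -y, -z); pixel columns grow to the right and rows downward; lengths in m; the calibration is good to about 2 mm. A picture is of the moment at which its call begins: read the wrist's pose just before it. camera_info takes no time and is no camera call; for the wrist camera it gives the pose at the moment of the call.
- env.hand_in(): hands the job in; it is judged then, once.
Trained networks look in the newest picture that a camera, given by its name, has taken for a name from the list of things; names that differ only in an ending like _2 or _b are one class to them, and where a whole thing is asked for, a point or a joint stands for the part that bears it (a point fixed in the world has none). Each returns a list of dicts, best first, with "score" (0 to 1); they miss things now and then, are a little off and sometimes report something else, mostly with a low value. They report only what shows in the picture. A call takes as long as a camera call. They do not tell look-alikes from the thing itself.
- env.search_frame(camera, label): "position" ([x, y, z] in m, in world coordinates, good to about 4 mm: the middle of the surface that is visible of it).
- env.outline_of(camera, label): "region" (384x512 bool, what is visible of it).
The state is a dict: "clock": time; "qpos": joint angles; "qvel": joint speeds; "joint_torque": joint torques, N m; "tool_pos": TCP position; "tool_rot": TCP orientation; "wrist_force": force on the tool from outside, world axes, zero at the start; "wrist_torque": the same for the moment, N m; "grip_width": finger opening in m; "finger_force": force on a finger pad.
Only numpy, scipy, OpenCV 4.12 (cv2) and the standard library are available. Lean on these libraries where they do the work, as an engineer would, in place of code of your own. Each camera call takes 0.05 s, during which the arm holds its last target. There are 200 camera calls.

## Working session

There is one attempt and no reset: what is moved stays moved. The work goes in short steps, Python scripts to look and compute and a shell command to move; the robot and the scene stay as the last step left them, time stands still between calls to the robot, and variables do not carry over. Pictures are saved under pics/ and viewed, at most 10 in all, crops included, and the job is handed in when it is done.

```bash
mkdir -p pics
cat > h.py <<'E'
import numpy as np, cv2
from bench import env
from scipy.spatial.transform import Rotation as R
def cam(n):
    i=env.camera_info(n); K=np.array(i["camera_matrix"]); Rm=np.array(i["rotation"])
    if Rm.shape!=(3,3): Rm=R.from_quat(np.r_[Rm[1:],Rm[0]]).as_matrix()
    return K,np.array(i["xyz"]),Rm
def ray(n,u,v,z,c=None):
    K,p,Rm=c or cam(n); d=np.linalg.solve(K,[u,v,1]); d=Rm@(d*[1,-1,-1]); return p+d*(z-p[2])/d[2]
def proj(n,P,c=None):
    K,p,Rm=c or cam(n); q=(np.atleast_2d(P)-p)@Rm*[1,-1,-1]; q=q@K.T; return q[:,:2]/q[:,2:]
E
python3 - <<'E'
from h import *
ims=[]
for n in("scene","side","wrist"):
    im=env.snapshot(n); ims.append(im); cv2.imwrite(f"pics/{n}0.png",im)
    print(n,[k for k in env.camera_info(n)],cam(n)[1].round(3))
    for l in("cap","torque_stand","canister","pointer_tip","wax_tin","screwdriver_b","spanner_13","dowel_1"):
        for d in env.search_frame(n,l):
            p=np.array(d["position"]); print(" ",l,round(d["score"],2),p.round(3),proj(n,p).round(0)[0])
print(env.read_state()["wrist_force"],env.read_state()["clock"], env.read_state()["tool_rot"])
cv2.imwrite("pics/m0.png",cv2.resize(np.vstack([np.hstack(ims[:2]),np.hstack([ims[2],ims[2]*0])]),(800,600)))
E
```

```text
scene ['camera_matrix', 'xyz', 'rotation'] [0.179 0.782 0.652]
  cap 0.85 [0.42 0.06 0.03] [298. 208.]
  cap 0.78 [ 0.447 -0.129  0.036] [312. 170.]
  cap 0.77 [ 0.333 -0.052  0.031] [341. 194.]
  cap 0.63 [ 0.449 -0.028  0.027] [300. 189.]
  cap 0.62 [0.502 0.058 0.019] [271. 202.]
  torque_stand 0.68 [0.466 0.29  0.028] [244. 259.]
  canister 0.92 [0.466 0.281 0.092] [245. 237.]
  pointer_tip 0.93 [0.475 0.282 0.088] [241. 237.]
  wax_tin 0.69 [0.644 0.039 0.029] [231. 183.]
  wax_tin 0.17 [ 0.448 -0.025  0.029] [300. 189.]
  screwdriver_b 0.53 [0.469 0.133 0.019] [271. 222.]
  spanner_13 0.6 [0.434 0.456 0.008] [219. 326.]
  spanner_13 0.5 [0.644 0.039 0.033] [231. 182.]
  dowel_1 0.52 [ 0.649 -0.123  0.018] [254. 160.]
side ['camera_matrix', 'xyz', 'rotation'] [ 0.422 -0.652  0.697]
  cap 0.83 [0.42  0.036 0.024] [220. 254.]
  cap 0.81 [ 0.454 -0.054  0.023] [235. 282.]
  cap 0.79 [ 0.34  -0.084  0.032] [183. 292.]
  cap 0.72 [0.652 0.015 0.029] [315. 256.]
  cap 0.6 [ 0.451 -0.163  0.036] [236. 319.]
  cap 0.6 [0.507 0.039 0.023] [255. 253.]
  torque_stand 0.74 [0.481 0.243 0.02
[... 267 characters left out ...]
 screwdriver_b 0.65 [0.475 0.12  0.009] [240. 235.]
  spanner_13 0.48 [0.423 0.45  0.006] [219. 170.]
  dowel_1 0.59 [ 0.648 -0.144  0.018] [328. 313.]
wrist ['camera_matrix', 'xyz', 'rotation'] [0.623 0.068 0.385]
  cap 0.95 [0.511 0.044 0.02 ] [155. 129.]
  cap 0.92 [0.426 0.047 0.022] [ 78. 126.]
  cap 0.88 [ 0.362 -0.065  0.034] [ 31. 224.]
  cap 0.77 [ 0.453 -0.036  0.028] [108. 199.]
  pointer_tip 0.65 [ 0.651 -0.11   0.015] [277. 253.]
  wax_tin 0.7 [0.656 0.028 0.029] [284. 144.]
  screwdriver_b 0.75 [0.48  0.13  0.022] [118.  45.]
  dowel_1 0.97 [ 0.652 -0.106  0.018] [278. 250.]
[ 0.60451735 -0.24362514  0.19654807] 1.35 [2.69946966e-05 7.07115978e-01 7.07097583e-01 6.47414597e-07]
```

View pics/m0.png

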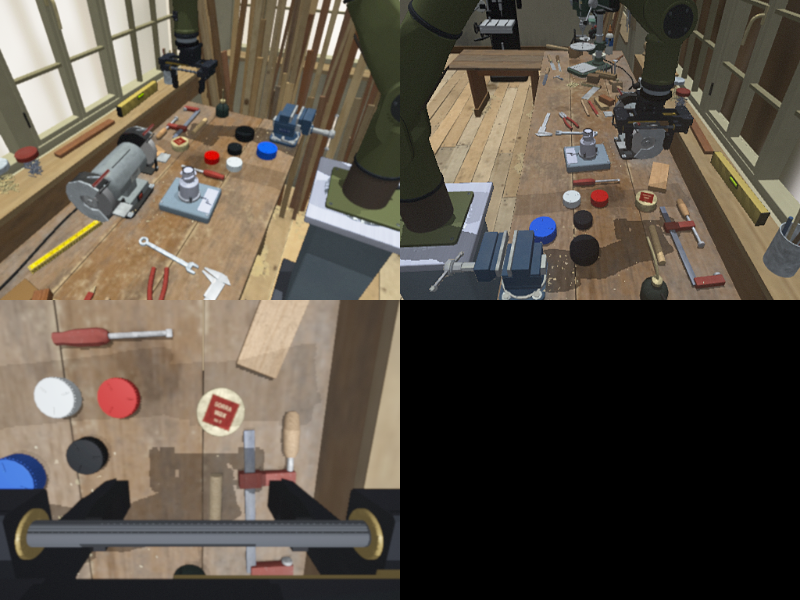

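The cap candidates, in wrist-camera pixels, are:
- white (78,126)
- red (155,129)
- small black (108,199)
- blue (~31,224)
- large black, partly hidden; it shows at (312,170) in the scene picture

The small black one near (0.452,-0.045) fits, because it is not coloured and is the smaller of the two blacks. The stand is at about (0.475,0.265). I'll look at the stand from above first.

```bash
python3 -m jog '[{"x":35,"y":-20,"z":-20},{"x":70,"y":-40,"z":-40},{"x":105,"y":-55,"z":-60},{"x":140,"y":-75,"z":-60},{"x":175,"y":-95,"z":-60},{"x":210,"y":-110,"z":-60},{"x":245,"y":-130,"z":-60},{"x":285,"y":-150,"z":-60},{"x":285,"y":-150,"z":-60},{"x":285,"y":-150,"z":-60},{"x":285,"y":-150,"z":-60}]'
python3 - <<'E'
from h import *
c=cam("wrist"); im=env.snapshot("wrist"); cv2.imwrite("pics/w1.png",im)
import pickle; pickle.dump(c,open("c1.pkl","wb"))
for l in("canister_mouth","thread_gap","pointer_tip","torque_stand"):
    for d in env.search_frame("wrist",l):
        p=np.array(d["position"]); print(" ",l,round(d["score"],2),p.round(4),proj("wrist",p,c).round(0)[0])
cv2.imwrite("pics/w1b.png",cv2.resize(im,(800,600),interpolation=cv2.INTER_CUBIC)); print(c[0],c[1])
E
```

```text
torque_stand 0.31 [0.4818 0.1284 0.0197] [121.  47.]
[[318.73007318   0.         254.13590595]
 [  0.         318.73007318 193.63549913]
 [  0.           0.           1.        ]] [0.62323328 0.06819675 0.38469598]invalid input at $[0]: expected keys rx, ry, rz, x, y, z, grip
```

View pics/w1b.png

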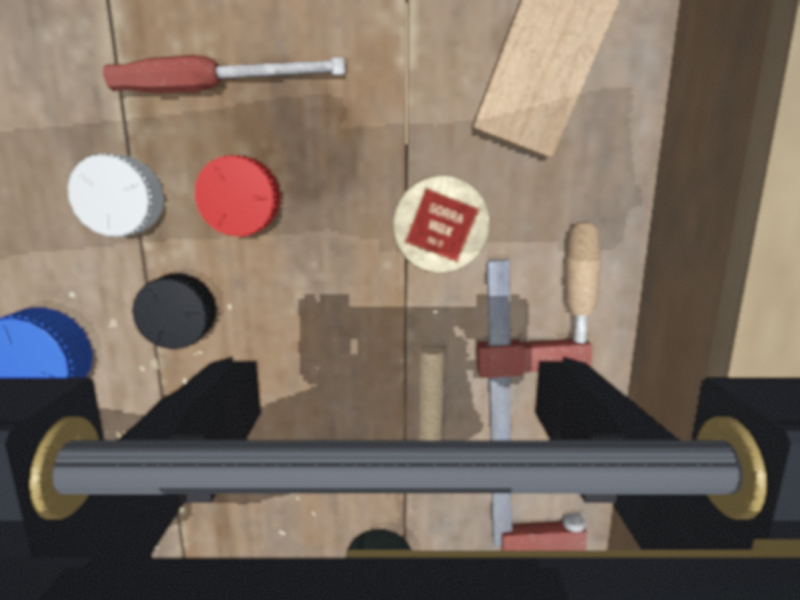

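The move was refused because every row needs all seven keys. The picture is still the start view: small black cap at (110,199), fingers covering rows below about 230. I'll put the target higher in the frame this time.

```bash
python3 -m jog '[{"rx":0,"ry":0,"rz":0,"x":35,"y":-20,"z":-20,"grip":1},{"rx":0,"ry":0,"rz":0,"x":70,"y":-40,"z":-40,"grip":1},{"rx":0,"ry":0,"rz":0,"x":105,"y":-60,"z":-60,"grip":1},{"rx":0,"ry":0,"rz":0,"x":140,"y":-80,"z":-60,"grip":1},{"rx":0,"ry":0,"rz":0,"x":170,"y":-100,"z":-60,"grip":1},{"rx":0,"ry":0,"rz":0,"x":205,"y":-125,"z":-60,"grip":1},{"rx":0,"ry":0,"rz":0,"x":240,"y":-150,"z":-60,"grip":1},{"rx":0,"ry":0,"rz":0,"x":240,"y":-150,"z":-60,"grip":1},{"rx":0,"ry":0,"rz":0,"x":240,"y":-150,"z":-60,"grip":1},{"rx":0,"ry":0,"rz":0,"x":240,"y":-150,"z":-60,"grip":1}]'
python3 - <<'E'
from h import *
c=cam("wrist"); im=env.snapshot("wrist"); cv2.imwrite("pics/w1.png",im)
import pickle; pickle.dump(c,open("c1.pkl","wb"))
for l in("canister_mouth","thread_gap","pointer_tip","torque_stand"):
    for d in env.search_frame("wrist",l):
        p=np.array(d["position"]); print(" ",l,round(d["score"],2),p.round(4),proj("wrist",p,c).round(0)[0])
s=im[:240,130:450]; cv2.imwrite("pics/w1c.png",cv2.resize(s,(800,600),interpolation=cv2.INTER_CUBIC)); print(c[1])
E
```

```text
clock: 2.43
tool_pos: [0.4755, 0.2394, 0.283]
tool_rot: [0.001, 0.707, 0.707, -0.0]
wrist_force: [0.3, -0.6, -0.2]
grip_width: 0.088
finger_force: 0.0
  canister_mouth 0.58 [0.4829 0.2722 0.1175] [263. 142.]
  canister_mouth 0.43 [ 0.4547 -0.0325  0.0218] [242. 332.]
  pointer_tip 0.91 [0.481  0.2732 0.1211] [262. 142.]
  pointer_tip 0.19 [ 0.4492 -0.0313  0.0265] [238. 333.]
[0.4735529  0.30775246 0.44472703]
```

View pics/w1c.png

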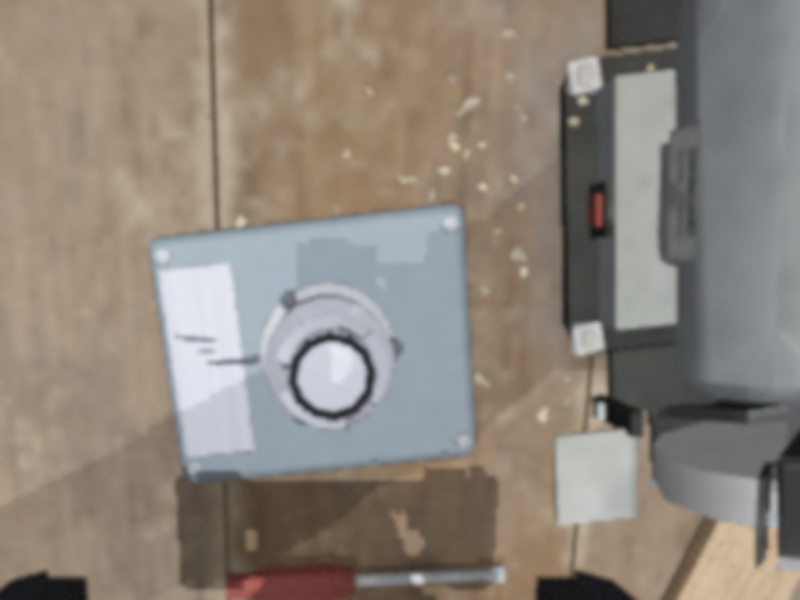

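The stand shows clearly. Crop positions are mouth ring (332,376), bright plate and pointer on the left (-x) side, pointer tip (210,361), short mark (205,351) and long mark (195,338). Base corners are at (152,240), (458,206), (472,452) and (190,482).

```bash
python3 - <<'E'
from h import *
import pickle; c=pickle.load(open("c1.pkl","rb"))
f=lambda u,v,z: ray("wrist",u/2.5+130,v/2.5,z,c)
print("mouth",f(332,376,.132))
C=np.array([f(152,240,.03),f(458,206,.03),f(472,452,.03),f(190,482,.03)])
for a,b in((0,1),(3,2),(3,0),(2,1)): d=C[b]-C[a]; print(np.hypot(*d[:2]),np.degrees(np.arctan2(d[1],d[0])))
yaw=np.radians(6.3); m=C.mean(0); print("axis from base",m[:2]+0.005*np.array([np.cos(yaw),np.sin(yaw)]))
p=f(210,361,.036);print("tip",p, f(205,351,.036))
E
python3 -m jog '[{"rx":0,"ry":0,"rz":0,"x":-35,"y":-5,"z":10,"grip":1},{"rx":0,"ry":0,"rz":0,"x":-70,"y":-10,"z":20,"grip":1},{"rx":0,"ry":0,"rz":0,"x":-105,"y":-15,"z":30,"grip":1},{"rx":0,"ry":0,"rz":0,"x":-140,"y":-20,"z":40,"grip":1},{"rx":0,"ry":0,"rz":0,"x":-175,"y":-20,"z":50,"grip":1},{"rx":0,"ry":0,"rz":0,"x":-210,"y":-20,"z":60,"grip":1},{"rx":0,"ry":0,"rz":0,"x":-245,"y":-20,"z":80,"grip":1},{"rx":0,"ry":0,"rz":0,"x":-280,"y":-20,"z":100,"grip":1},{"rx":0,"ry":0,"rz":0,"x":-315,"y":-20,"z":110,"grip":1},{"rx":0,"ry":0,"rz":0,"x":-315,"y":-20,"z":110,"grip":1},{"rx":0,"ry":0,"rz":0,"x":-315,"y":-20,"z":110,"grip":1},{"rx":0,"ry":0,"rz":0,"x":-315,"y":-20,"z":110,"grip":1}]'
python3 - <<'E'
from h import *
c=cam("wrist"); im=env.snapshot("wrist"); cv2.imwrite("pics/w2.png",im)
import pickle; pickle.dump(c,open("c2.pkl","wb"))
for l in("cap","cap_centre"):
    for d in env.search_frame("wrist",l):
        p=np.array(d["position"]); print(" ",l,round(d["score"],2),p.round(4),proj("wrist",p,c).round(0)[0])
p=proj("wrist",[.453,-.045,.026],c)[0]; print(p)
u,v=[int(max(0,a)) for a in p-[80,60]]; print(u,v)
s=im[v:v+120,u:u+160]; s=cv2.resize(s,(800,600),interpolation=cv2.INTER_CUBIC)
s=np.clip((s/255.)**0.5*255,0,255).astype('uint8'); cv2.imwrite("pics/w2c.png",s)
E
```

```text
mouth [0.48187377 0.26591229 0.132     ]
0.15240605437440383 6.063471235463457
0.15210591049089328 6.304493473522497
0.12563589491822993 96.3985632043191
0.12499464559289448 96.26208215886977
axis from base [0.48209338 0.26623148]
tip [0.42211092 0.2606812  0.036     ] [0.41973334 0.26573966 0.036     ]
clock: 3.68
tool_pos: [0.4554, -0.0751, 0.173]
tool_rot: [0.0, 0.708, 0.707, 0.0]
wrist_force: [-0.2, 1.3, 0.2]
grip_width: 0.0883
finger_force: 0.0
  cap 0.9 [ 0.3444 -0.0745  0.0349] [141. 179.]
  cap 0.83 [0.508  0.0432 0.0204] [314.  49.]
  cap 0.81 [0.4216 0.0437 0.0248] [219.  48.]
  cap 0.74 [ 0.454  -0.1399  0.0372] [255. 243.]
  cap 0.73 [ 0.4502 -0.0359  0.0254] [251. 138.]
  cap_centre 0.9 [0.4218 0.0512 0.0295] [218.  38.]
  cap_centre 0.77 [0.5072 0.048  0.0272] [315.  42.]
  cap_centre 0.72 [ 0.3458 -0.0678  0.0339] [142. 172.]
  cap_centre 0.62 [ 0.4586 -0.1472  0.0342] [259. 248.]
  cap_centre 0.58 [ 0.4515 -0.0409  0.0254] [252. 143.]
[253.8026441  147.37521536]
173 87
```

View pics/w2c.png

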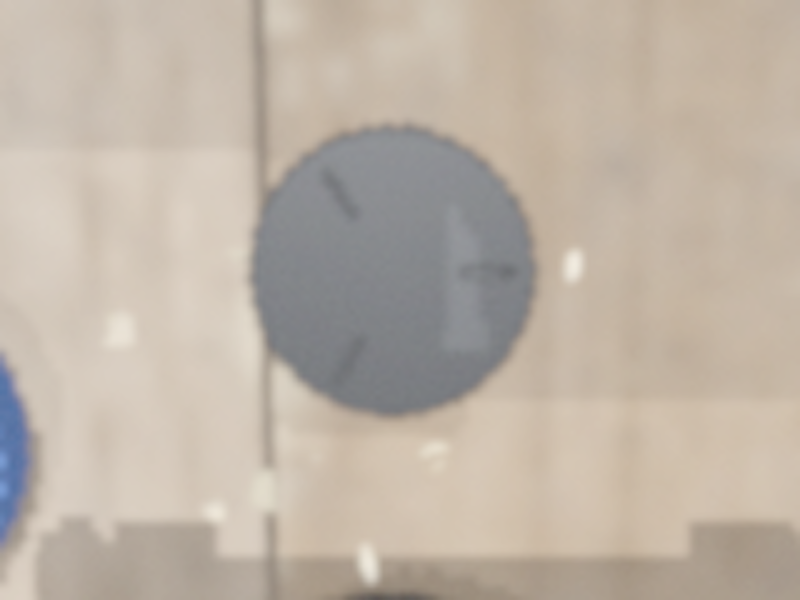

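This is the small plain black cap, crop centre (393,269), diameter 56.6 px in the picture, about 55–56 mm, so it's the right one. Its ribs are at (518,270), (325,172) and (335,388), with the blue cap well clear on the left.

Run:
```python
from h import *
import pickle; c=pickle.load(open("c2.pkl","rb"))
f=lambda u,v,z: ray("wrist",u/5+173,v/5+87,z,c)
o=np.array([f(518,270,.026),f(325,172,.026),f(335,388,.026)]); i=np.array([f(460,272,.026),f(355,216,.026),f(362,338,.026)])
print("disc",f(393,269,.026),"ribs",o.mean(0),i.mean(0))
for k in (o.mean(0),f(393,269,.026)):
  print([round(float(np.degrees(np.arctan2(*(q-k)[1::-1]))),1) for q in (o+i)/2])
print([round(float(np.degrees(np.arctan2(*q[1::-1]))),1) for q in o-i])
s=env.read_state(); print(s["tool_pos"],s["tool_rot"],s["qpos"])
```

```text
disc [ 0.45089116 -0.03869903  0.026     ] ribs [ 0.4508168  -0.04040685  0.026     ] [ 0.45075932 -0.0399851   0.026     ]
[4.0, 122.1, -117.7]
[-1.2, 125.3, -115.7]
[1.9, 124.4, -118.7]
[ 0.45563641 -0.07357947  0.17340237] [2.53892292e-04 7.06255120e-01 7.07957023e-01 7.03295306e-04] [ 0.18523956  0.56858434 -0.19187501  2.09770678  0.21758929  0.49219924
 -0.16691099]
```

```bash
python3 -m jog '[{"rx":0,"ry":0,"rz":0,"x":18,"y":-3,"z":30,"grip":1},{"rx":0,"ry":0,"rz":0,"x":34,"y":-5,"z":65,"grip":1},{"rx":0,"ry":0,"rz":0,"x":34,"y":-5,"z":100,"grip":1},{"rx":0,"ry":0,"rz":0,"x":34,"y":-5,"z":125,"grip":1},{"rx":0,"ry":0,"rz":0,"x":34,"y":-5,"z":145,"grip":1},{"rx":0,"ry":0,"rz":0,"x":34,"y":-5,"z":159,"grip":1},{"rx":0,"ry":0,"rz":0,"x":34,"y":-5,"z":159,"grip":1},{"rx":0,"ry":0,"rz":0,"x":34,"y":-5,"z":159,"grip":1},{"rx":0,"ry":0,"rz":0,"x":34,"y":-5,"z":159,"grip":1},{"rx":0,"ry":0,"rz":0,"x":34,"y":-5,"z":159,"grip":0},{"rx":0,"ry":0,"rz":0,"x":34,"y":-5,"z":159,"grip":0},{"rx":0,"ry":0,"rz":0,"x":34,"y":-5,"z":159,"grip":0},{"rx":0,"ry":0,"rz":0,"x":34,"y":-5,"z":159,"grip":0},{"rx":0,"ry":0,"rz":0,"x":34,"y":-5,"z":159,"grip":0},{"rx":0,"ry":0,"rz":0,"x":34,"y":-5,"z":159,"grip":0},{"rx":0,"ry":0,"rz":0,"x":34,"y":-5,"z":159,"grip":0},{"rx":0,"ry":0,"rz":0,"x":34,"y":-5,"z":159,"grip":0}]'; python3 -c "
from h import *
s=env.read_state();print(s)"
```

```text
clock: 5.25
tool_pos: [0.45, -0.041, 0.0139]
tool_rot: [0.0, 0.707, 0.707, 0.0]
wrist_force: [-0.0, -0.4, -0.2]
grip_width: 0.037
finger_force: 0.0
{'clock': 5.25, 'qpos': array([ 0.01048248,  0.89116145, -0.03516516,  2.21711276,  0.68372232,
        0.04323826, -0.69489488]), 'qvel': array([ 1.38070512e-03,  3.35072478e-04, -3.16494346e-04, -6.34060515e-04,
        4.66322520e-04,  1.41835442e-03,  7.97470941e-05]), 'joint_torque': array([-1.23425358e-02, -4.64331079e+01,  1.02514219e+00, -6.58652801e-01,
       -6.68203793e-03, -3.81656620e-02,  3.14761506e-03]), 'tool_pos': array([ 0.45004706, -0.04097738,  0.01393147]), 'tool_rot': array([1.76200964e-05, 7.07109717e-01, 7.07103844e-01, 4.77628624e-05]), 'wrist_force': array([-0.04458331, -0.38456912, -0.23375546]), 'wrist_torque': array([-0.03179225, -0.01679786,  0.02273864]), 'finger_force': 0.0, 'grip_width': 0.03701990497777821}
```

The opening is 37 mm with no force on the pads, so the cap isn't held. I'll look before going on.

Run:
```python
from h import *
im=env.snapshot("wrist"); im2=env.snapshot("side");im3=env.snapshot("scene")
cv2.imwrite("pics/w3.png",np.hstack([cv2.resize(im,(400,300)),cv2.resize(im2[200:350,130:330],(400,300),interpolation=cv2.INTER_CUBIC)]))
for n in("wrist","scene","side"):
  for d in env.search_frame(n,"cap"): print(n,round(d["score"],2),np.array(d["position"]).round(3))
print(env.read_state()["grip_width"],env.read_state()["finger_force"])
```

```text
wrist 0.88 [0.506 0.046 0.022]
wrist 0.84 [ 0.454 -0.109  0.008]
wrist 0.81 [0.419 0.047 0.024]
wrist 0.79 [ 0.447 -0.03   0.026]
wrist 0.73 [ 0.334 -0.047  0.036]
scene 0.78 [0.501 0.057 0.023]
scene 0.78 [0.419 0.059 0.027]
scene 0.74 [ 0.431 -0.126  0.02 ]
scene 0.56 [0.476 0.284 0.092]
scene 0.55 [ 0.333 -0.048  0.03 ]
scene 0.47 [ 0.448 -0.028  0.026]
side 0.94 [ 0.45  -0.164  0.036]
side 0.79 [ 0.454 -0.058  0.026]
side 0.66 [ 0.341 -0.088  0.036]
side 0.49 [0.516 0.03  0.022]
0.012857776792424783 0.0
```

View pics/w3.png

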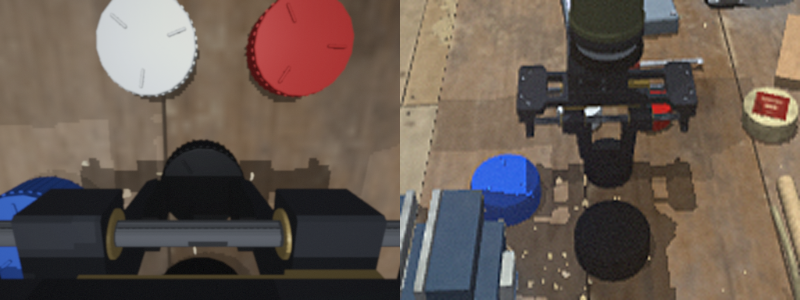

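The fingers are still shutting while the cap sits just ahead of them (towards +y) at about (0.45,-0.02). It looks like it slipped out of an off-centre pinch. I'll open, rise and measure it again.

```bash
python3 -m jog '[{"rx":0,"ry":0,"rz":0,"x":0,"y":0,"z":0,"grip":1},{"rx":0,"ry":0,"rz":0,"x":0,"y":0,"z":0,"grip":1},{"rx":0,"ry":0,"rz":0,"x":0,"y":0,"z":0,"grip":1},{"rx":0,"ry":0,"rz":0,"x":0,"y":0,"z":0,"grip":1},{"rx":0,"ry":0,"rz":0,"x":0,"y":0,"z":0,"grip":1},{"rx":0,"ry":0,"rz":0,"x":0,"y":0,"z":0,"grip":1},{"rx":0,"ry":0,"rz":0,"x":0,"y":0,"z":0,"grip":1},{"rx":0,"ry":0,"rz":0,"x":0,"y":0,"z":0,"grip":1},{"rx":0,"ry":0,"rz":0,"x":0,"y":0,"z":0,"grip":1},{"rx":0,"ry":0,"rz":0,"x":0,"y":0,"z":-30,"grip":1},{"rx":0,"ry":0,"rz":0,"x":-10,"y":0,"z":-60,"grip":1},{"rx":0,"ry":0,"rz":0,"x":-20,"y":0,"z":-90,"grip":1},{"rx":0,"ry":0,"rz":0,"x":-30,"y":0,"z":-120,"grip":1},{"rx":0,"ry":0,"rz":0,"x":-30,"y":0,"z":-120,"grip":1},{"rx":0,"ry":0,"rz":0,"x":-30,"y":0,"z":-120,"grip":1},{"rx":0,"ry":0,"rz":0,"x":-30,"y":0,"z":-120,"grip":1}]'
python3 - <<'E'
from h import *
c=cam("wrist"); im=env.snapshot("wrist"); cv2.imwrite("pics/w4.png",im)
import pickle; pickle.dump(c,open("c4.pkl","wb"))
for d in env.search_frame("wrist","cap"): print(round(d["score"],2),np.array(d["position"]).round(3))
p=proj("wrist",[.45,-.03,.026],c)[0]; u,v=[int(max(0,a)) for a in p-[80,60]]; print(p,u,v)
s=im[v:v+120,u:u+160]; s=cv2.resize(s,(800,600),interpolation=cv2.INTER_CUBIC)
s=np.clip((s/255.)**0.5*255,0,255).astype('uint8'); cv2.imwrite("pics/w4c.png",s)
E
```

```text
clock: 6.88
tool_pos: [0.4497, -0.071, 0.1336]
tool_rot: [-0.0, 0.707, 0.707, -0.0]
wrist_force: [-0.4, 0.3, -0.0]
grip_width: 0.0881
finger_force: 0.0
0.86 [0.507 0.044 0.023]
0.81 [ 0.345 -0.073  0.033]
0.71 [0.419 0.042 0.025]
0.7 [ 0.45  -0.037  0.027]
[257.07984609 140.07239193] 177 80
```

View pics/w4c.png

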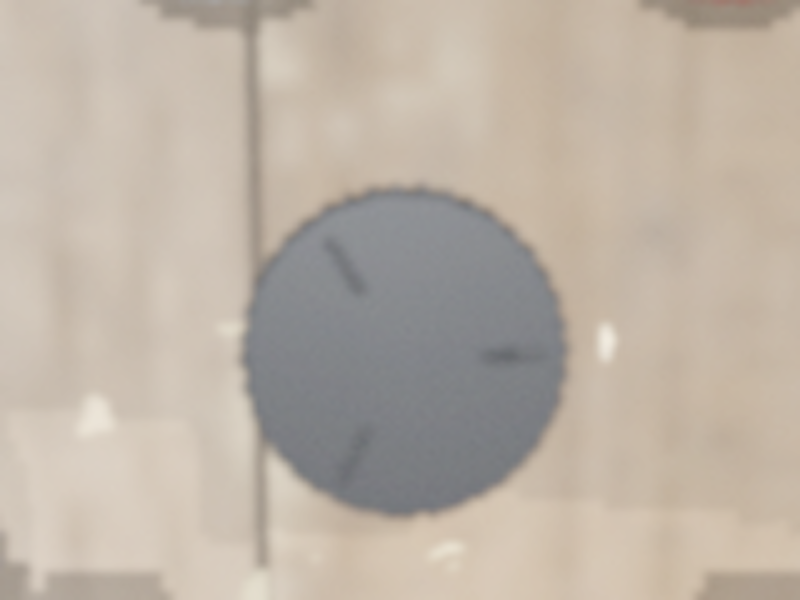

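The cap has not moved at all and is still at crop centre (405,350). So the fingers closed above it rather than beside it. I'll check the heights by projection.

Run:
```python
from h import *
import pickle; c=pickle.load(open("c4.pkl","rb"))
f=lambda u,v,z: ray("wrist",u/5+177,v/5+80,z,c)
o=np.array([f(548,356,.026),f(327,238,.026),f(342,486,.026)]); i=np.array([f(480,356,.026),f(362,293,.026),f(368,428,.026)])
print("disc",f(405,350,.026),"ribs",o.mean(0),i.mean(0),[round(float(np.degrees(np.arctan2(*q[1::-1]))),1) for q in o-i],[round(float(np.degrees(np.arctan2(*(q-o.mean(0))[1::-1]))),1) for q in (o+i)/2])
cs=cam("side")
for nm,P in dict(tip=(.45,-.041,.003),tip25=(.45,-.041,.026),body=(.45,-.041,.067),captop=(.4508,-.04,.026),capbot=(.4508,-.04,0),L=(.4508-.028,-.04,.013),R=(.4788,-.04,.013)).items():
  q=proj("side",P,cs)[0]; print(nm,q.round(0),"crop",((q-[130,200])*2+[400,0]).round(0))
im=cv2.imread("pics/w3.png")
print(env.read_state()["tool_pos"],c[1])
# current side image
s=env.snapshot("side"); cv2.imwrite("pics/s5.png",cv2.resize(s[150:330,130:370],(800,600),interpolation=cv2.INTER_CUBIC))
for nm,P in dict(tip=(.4497,-.071,.1226),body=(.4497,-.071,.1866)).items():
  q=proj("side",P,cs)[0]; print(nm,((q-[130,150])*800/240).round(0))
```

```text
disc [ 0.45079787 -0.03830931  0.026     ] ribs [ 0.45092138 -0.04028804  0.026     ] [ 0.4505207  -0.03991602  0.026     ] [0.0, 122.6, -114.0] [3.0, 122.6, -117.8]
tip [233. 284.] crop [606. 167.]
tip25 [233. 277.] crop [606. 154.]
body [233. 264.] crop [606. 128.]
captop [233. 277.] crop [607. 153.]
capbot [233. 284.] crop [607. 168.]
L [221. 281.] crop [583. 162.]
R [245. 280.] crop [631. 160.]
[ 0.44925382 -0.0703923   0.1329168 ] [ 0.44798176 -0.00285086  0.2953487 ]
tip [346. 353.]
body [346. 276.]
```

View pics/s5.png

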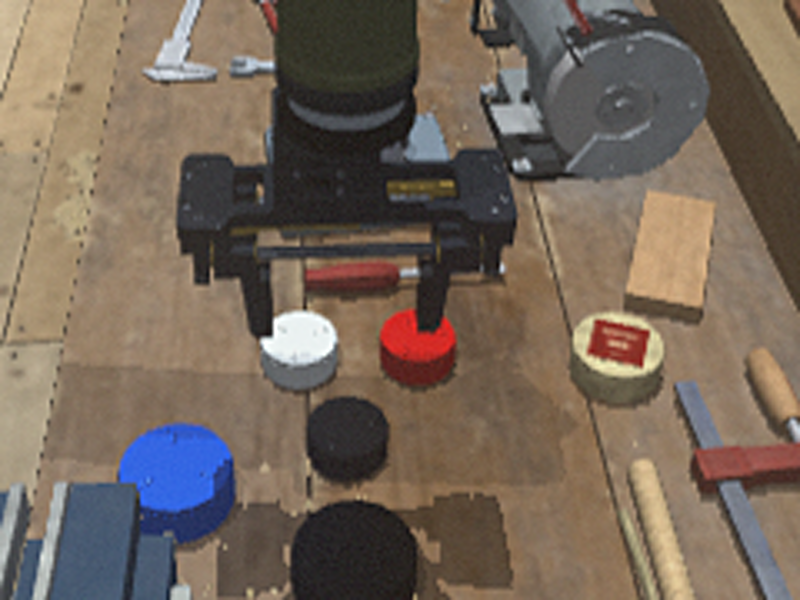

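Claimed fingertips project to row 353 in this side crop, but the real ones end near row 332. The finger spacing in the wrist view agrees, so the tips end roughly 25 mm higher than the nominal pose says and they passed over the cap. I'll turn 30° so the gripper body stays clear of the blue cap, come back down over the cap and go lower in guarded steps.

```bash
python3 -m jog '[{"rx":0,"ry":0,"rz":0.12,"x":15,"y":1,"z":20,"grip":1},{"rx":0,"ry":0,"rz":0.24,"x":30,"y":1,"z":45,"grip":1},{"rx":0,"ry":0,"rz":0.36,"x":30,"y":1,"z":70,"grip":1},{"rx":0,"ry":0,"rz":0.48,"x":30,"y":1,"z":90,"grip":1},{"rx":0,"ry":0,"rz":0.52,"x":30,"y":1,"z":105,"grip":1},{"rx":0,"ry":0,"rz":0.52,"x":30,"y":1,"z":115,"grip":1},{"rx":0,"ry":0,"rz":0.52,"x":30,"y":1,"z":120,"grip":1},{"rx":0,"ry":0,"rz":0.52,"x":30,"y":1,"z":123,"grip":1},{"rx":0,"ry":0,"rz":0.52,"x":30,"y":1,"z":126,"grip":1},{"rx":0,"ry":0,"rz":0.52,"x":30,"y":1,"z":128,"grip":1},{"rx":0,"ry":0,"rz":0.52,"x":30,"y":1,"z":128,"grip":1},{"rx":0,"ry":0,"rz":0.52,"x":30,"y":1,"z":128,"grip":1}]'; python3 -c "
from h import *
s=env.read_state();print(s['qpos'],s['wrist_force'],s['wrist_torque'],s['tool_pos'])
c=cam('wrist');print(c[1]);im=env.snapshot('wrist')
cv2.imwrite('pics/w6.png',np.hstack([cv2.resize(im[:,:],(400,300)),cv2.resize(env.snapshot('side')[220:340,150:310],(400,300),interpolation=cv2.INTER_CUBIC)]))"
```

```text
clock: 8.03
tool_pos: [0.4508, -0.0406, 0.0055]
tool_rot: [-0.0, 0.865, 0.502, -0.0]
wrist_force: [0.7, -0.6, 0.2]
grip_width: 0.088
finger_force: 0.0
[ 0.01947804  0.90950664 -0.05063318  2.21417708  1.11983187  0.04425289
 -1.64957237] [ 0.72887277 -0.60898248  0.24571726] [-0.02171259  0.03938201  0.01897693] [ 0.450787   -0.04059878  0.00550467]
[0.48265537 0.01866417 0.16723892]
```

View pics/w6.png

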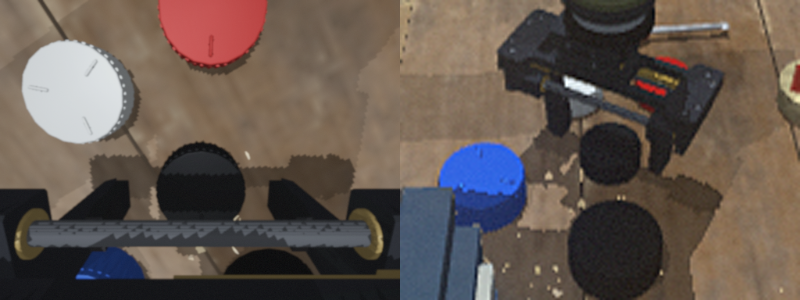

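The cap sits at (200,175) in the left view, between the open fingers. There's no bench contact even though the claimed tip height is below zero, so I'll go lower in guarded steps.

```bash
python3 -m jog '[{"rx":0,"ry":0,"rz":0,"x":0,"y":0,"z":3,"grip":1},{"rx":0,"ry":0,"rz":0,"x":0,"y":0,"z":6,"grip":1},{"rx":0,"ry":0,"rz":0,"x":0,"y":0,"z":9,"grip":1},{"rx":0,"ry":0,"rz":0,"x":0,"y":0,"z":9,"grip":1},{"rx":0,"ry":0,"rz":0,"x":0,"y":0,"z":9,"grip":1}]'; python3 -m jog '[{"rx":0,"ry":0,"rz":0,"x":0,"y":0,"z":2,"grip":1},{"rx":0,"ry":0,"rz":0,"x":0,"y":0,"z":4,"grip":1},{"rx":0,"ry":0,"rz":0,"x":0,"y":0,"z":4,"grip":1},{"rx":0,"ry":0,"rz":0,"x":0,"y":0,"z":4,"grip":1}]'
```

```text
clock: 8.55
tool_pos: [0.451, -0.0409, -0.0031]
tool_rot: [-0.0, 0.865, 0.502, -0.0]
wrist_force: [0.4, 0.4, -0.2]
grip_width: 0.0878
finger_force: 0.0
clock: 8.88
tool_pos: [0.451, -0.041, -0.0069]
tool_rot: [-0.0, 0.865, 0.501, 0.0]
wrist_force: [-0.4, -0.3, -0.6]
grip_width: 0.0878
finger_force: 0.0
```

```bash
python3 -m jog '[{"rx":0,"ry":0,"rz":0,"x":0,"y":0,"z":2,"grip":1},{"rx":0,"ry":0,"rz":0,"x":0,"y":0,"z":4,"grip":1},{"rx":0,"ry":0,"rz":0,"x":0,"y":0,"z":4,"grip":1},{"rx":0,"ry":0,"rz":0,"x":0,"y":0,"z":4,"grip":1}]';  python3 -m jog '[{"rx":0,"ry":0,"rz":0,"x":0,"y":0,"z":0,"grip":0},{"rx":0,"ry":0,"rz":0,"x":0,"y":0,"z":0,"grip":0},{"rx":0,"ry":0,"rz":0,"x":0,"y":0,"z":0,"grip":0},{"rx":0,"ry":0,"rz":0,"x":0,"y":0,"z":0,"grip":0},{"rx":0,"ry":0,"rz":0,"x":0,"y":0,"z":0,"grip":0},{"rx":0,"ry":0,"rz":0,"x":0,"y":0,"z":0,"grip":0},{"rx":0,"ry":0,"rz":0,"x":0,"y":0,"z":0,"grip":0}]'
```

```text
clock: 9.22
tool_pos: [0.4509, -0.0409, -0.0112]
tool_rot: [-0.0, 0.865, 0.502, -0.0]
wrist_force: [-0.3, -0.4, -0.2]
grip_width: 0.0879
finger_force: 0.0
clock: 9.8
tool_pos: [0.4511, -0.041, -0.011]
tool_rot: [0.0, 0.865, 0.502, 0.0]
wrist_force: [-0.9, -0.6, -0.0]
grip_width: 0.0558
finger_force: 30.0
```

The cap is held: opening 55.8 mm, 30 N. I'll lift it, carry it above the neck and turn it about 63.5° counter-clockwise so the lugs sit over the gaps (cap yaw 2.7°, gap at 66.2°).

```bash
python3 -m jog '[{"rx":0,"ry":0,"rz":0,"x":0,"y":0,"z":-20,"grip":0},{"rx":0,"ry":0,"rz":0,"x":0,"y":0,"z":-50,"grip":0},{"rx":0,"ry":0,"rz":0,"x":0,"y":0,"z":-85,"grip":0},{"rx":0,"ry":0,"rz":0,"x":0,"y":0,"z":-120,"grip":0},{"rx":0,"ry":0,"rz":-0.1,"x":0,"y":0,"z":-155,"grip":0},{"rx":0,"ry":0,"rz":-0.2,"x":20,"y":-9,"z":-181,"grip":0},{"rx":0,"ry":0,"rz":-0.3,"x":50,"y":-22,"z":-181,"grip":0},{"rx":0,"ry":0,"rz":-0.4,"x":80,"y":-36,"z":-181,"grip":0},{"rx":0,"ry":0,"rz":-0.5,"x":110,"y":-50,"z":-181,"grip":0},{"rx":0,"ry":0,"rz":-0.6,"x":140,"y":-63,"z":-181,"grip":0},{"rx":0,"ry":0,"rz":-0.7,"x":170,"y":-77,"z":-181,"grip":0},{"rx":0,"ry":0,"rz":-0.8,"x":200,"y":-90,"z":-181,"grip":0},{"rx":0,"ry":0,"rz":-0.9,"x":230,"y":-104,"z":-181,"grip":0},{"rx":0,"ry":0,"rz":-1.0,"x":255,"y":-115,"z":-181,"grip":0},{"rx":0,"ry":0,"rz":-1.05,"x":270,"y":-122,"z":-181,"grip":0},{"rx":0,"ry":0,"rz":-1.108,"x":281,"y":-127,"z":-181,"grip":0},{"rx":0,"ry":0,"rz":-1.108,"x":281,"y":-127,"z":-181,"grip":0},{"rx":0,"ry":0,"rz":-1.108,"x":281,"y":-127,"z":-181,"grip":0},{"rx":0,"ry":0,"rz":-1.108,"x":281,"y":-127,"z":-181,"grip":0}]'
python3 - <<'E'
from h import *
s=env.read_state(); q=s["tool_rot"]; Rt=R.from_quat(np.r_[q[1:],q[0]]).as_matrix()
print(s["tool_pos"],s["qpos"]);print("x axis yaw",np.degrees(np.arctan2(Rt[1,0],Rt[0,0])))
d=np.array([.482,.266,s["tool_pos"][2]])-s["tool_pos"]; print("shift mm",Rt.T@d*1000)
a=env.snapshot("scene"); b=env.snapshot("side")
def crop(im,n,w=72,h=108):
  u,v=[int(t) for t in proj(n,[.482,.266,.13])[0]]; print(n,u,v); return cv2.resize(im[v-h//2:v+h//2,u-w//2:u+w//2],(400,600),interpolation=cv2.INTER_CUBIC)
cv2.imwrite("pics/s7.png",np.hstack([crop(a,"scene"),crop(b,"side")]))
E
```

```text
clock: 11.38
tool_pos: [0.4803, 0.2642, 0.1694]
tool_rot: [0.0, 0.473, 0.881, -0.001]
wrist_force: [0.7, 0.2, -1.3]
grip_width: 0.0551
finger_force: 30.0
[0.48028155 0.26420002 0.16941927] [-0.05638601  0.82530567 -0.95457625  1.83099689  0.8317469   0.94840827
 -0.80498168]
x axis yaw 123.56876697448023
shift mm [ 0.54958907  2.42711743 -0.00507791]
scene 241 218
side 239 167
```

View pics/s7.png

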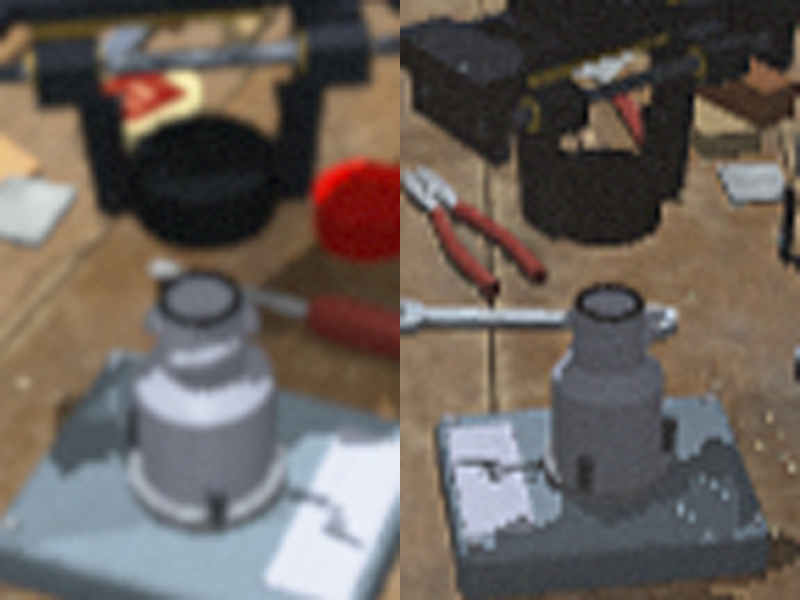

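Cap held level above the neck: scene crop cap (203,180), mouth ring (201,297); side crop cap (592,195), ring (609,303). Next I'll compare the lateral offsets against the projection.

Run:
```python
from h import *
s=env.read_state(); t=s["tool_pos"]
from scipy.optimize import least_squares
for n,uc,um,u0 in(("scene",203,201.5,205),("side",592-400,609-400,203)):
  c=cam(n); mc=u0+uc/5.5556; mm=u0+um/5.5556
  pc=proj(n,t+[0,0,.024],c)[0]; pm=proj(n,[.482,.266,.132],c)[0]
  J=[proj(n,t+np.r_[e,.024],c)[0][0]-pc[0] for e in([.001,0],[0,.001])]
  print(n,"cap meas-pred",mc-pc[0],"mouth meas-pred",mm-pm[0],"px/mm",J)
```

```text
scene cap meas-pred 0.4889814577693983 mouth meas-pred 0.2424347619947298 px/mm [np.float64(-0.4137767268782113), np.float64(-0.22727207069999622)]
side cap meas-pred -2.221808481361677 mouth meas-pred 0.6456272074351261 px/mm [np.float64(0.37219718573422256), np.float64(-0.02107076329565416)]
```

Run:
```python
from h import *
t=env.read_state()["tool_pos"]
for n in("scene","side"):
  im=env.snapshot(n); c=cam(n); p=proj(n,t+[0,0,.011],c)[0]; print(n,"pred bottom centre",p.round(1), "top",proj(n,t+[0,0,.037],c)[0].round(1))
  g=im.max(2)
  for v in range(int(p[1])-12,int(p[1])+10,2):
    r=np.where(g[v,int(p[0])-35:int(p[0])+35]<60)[0]+int(p[0])-35
    if len(r): print(v,[(int(a[0]),int(a[-1])) for a in np.split(r,np.where(np.diff(r)>1)[0]+1)])
  for d in env.outline_of(n,"cap"):
    m=d["region"]; y,x=np.where(m)
    if len(x) and abs(x.mean()-p[0])<25 and abs(y.mean()-p[1])<25: print("mask",round(d["score"],2),x.min(),x.max(),y.min(),y.max(),x.mean())
```

```text
scene pred bottom centre [241.3 200. ] top [240.8 190.3]
188 [(220, 226), (231, 252), (255, 261)]
190 [(221, 226), (229, 261)]
192 [(221, 260)]
194 [(222, 260)]
196 [(222, 260)]
198 [(223, 259)]
200 [(223, 255)]
202 [(225, 226), (229, 253)]
204 [(231, 252)]
206 [(233, 249)]
208 [(237, 243)]
mask 0.57 229 254 184 208 241.80255941499087
side pred bottom centre [239.7 151.9] top [239.8 143.3]
139 [(216, 222), (224, 231), (235, 235), (246, 254)]
141 [(219, 222), (225, 254)]
143 [(224, 254)]
145 [(225, 253)]
147 [(225, 252), (272, 273)]
149 [(225, 249), (272, 273)]
151 [(212, 212), (225, 249), (272, 273)]
153 [(228, 248), (272, 273)]
155 [(230, 231), (233, 246), (272, 273)]
157 [(272, 272)]
159 [(222, 222), (272, 273)]
mask 0.61 233 249 140 157 240.53903345724908
```

Run:
```python
from h import *
s=env.read_state(); q=s["tool_rot"]; Rt=R.from_quat(np.r_[q[1:],q[0]]).as_matrix(); t=s["tool_pos"]
c=cam("wrist"); im=env.snapshot("wrist"); cv2.imwrite("pics/w8.png",im); g=im.max(2)
a=np.linspace(-np.pi,np.pi,721)
def sil(k,h): 
  P=t+np.array([0,0,h])+np.outer(k+.028*np.cos(a),Rt[:,0])+np.outer(.028*np.sin(a),Rt[:,1]); return proj("wrist",P,c)
for k in(0,.003,.006):
  print(k,[(round(float(sil(k,h)[:,1].min()),1),round(float(sil(k,h)[:,0].min())),round(float(sil(k,h)[:,0].max()))) for h in(.011,.037)])
for u in range(224,292,8): 
  col=g[120:260,u]; print(u,"first dark row",120+int(np.argmax(col<70)),col[60:110:4])
# same on pick picture unavailable at full size; print mouth-ring visibility above
```

```text
0 [(193.6, 202, 311), (210.2, 193, 322)]
0.003 [(187.6, 202, 312), (203.3, 192, 322)]
0.006 [(181.7, 202, 312), (196.2, 192, 323)]
224 first dark row 198 [193 178 158 134 118  27  24  24  62  57  57  54  53]
232 first dark row 194 [204 182 136 126  22  25  28  67  61  56  56  56  55]
240 first dark row 191 [198 207 142  33  24  30  33  62  56  58  56  56  57]
248 first dark row 190 [216 163 110  26  25  51  49  61  58  58  57  57  56]
256 first dark row 189 [220 206  96  26  26  36  65  61  60  59  57  58  56]
264 first dark row 191 [217 204 121  32  26  25  41  63  59  58  57  57  55]
272 first dark row 193 [206 215 163  78  24  24  29  66  60  58  56  56  56]
280 first dark row 197 [207 207 209 186  94  24  41  40  60  57  58  56  57]
288 first dark row 201 [200 205 207 206 138  82  27  44  35  57  56  55  54]
```

The wrist picture puts the cap 2.5 mm ahead of the TCP along tool x. I'll correct for that and lower it to just above the rim, then go in guarded steps.

```bash
python3 -m jog '[{"rx":0,"ry":0,"rz":0,"x":-1,"y":1,"z":10,"grip":0},{"rx":0,"ry":0,"rz":0,"x":-2,"y":2.4,"z":25,"grip":0},{"rx":0,"ry":0,"rz":0,"x":-2,"y":2.4,"z":40,"grip":0},{"rx":0,"ry":0,"rz":0,"x":-2,"y":2.4,"z":45,"grip":0},{"rx":0,"ry":0,"rz":0,"x":-2,"y":2.4,"z":45,"grip":0},{"rx":0,"ry":0,"rz":0,"x":-2,"y":2.4,"z":45,"grip":0}]'; python3 -m jog '[{"rx":0,"ry":0,"rz":0,"x":0,"y":0,"z":2,"grip":0},{"rx":0,"ry":0,"rz":0,"x":0,"y":0,"z":4,"grip":0},{"rx":0,"ry":0,"rz":0,"x":0,"y":0,"z":6,"grip":0},{"rx":0,"ry":0,"rz":0,"x":0,"y":0,"z":6,"grip":0},{"rx":0,"ry":0,"rz":0,"x":0,"y":0,"z":6,"grip":0}]'
```

```text
clock: 12.23
tool_pos: [0.4834, 0.2658, 0.1248]
tool_rot: [-0.0, 0.472, 0.882, -0.0]
wrist_force: [0.3, 0.4, -0.7]
grip_width: 0.0557
finger_force: 30.0
clock: 12.65
tool_pos: [0.4836, 0.2656, 0.119]
tool_rot: [0.0, 0.472, 0.882, 0.0]
wrist_force: [-0.3, 0.0, -0.5]
grip_width: 0.0553
finger_force: 30.0
```

```bash
python3 -m jog '[{"rx":0,"ry":0,"rz":0,"x":-1.2,"y":-0.8,"z":0,"grip":0},{"rx":0,"ry":0,"rz":0,"x":-1.2,"y":-0.8,"z":2,"grip":0},{"rx":0,"ry":0,"rz":0,"x":-1.2,"y":-0.8,"z":4,"grip":0},{"rx":0,"ry":0,"rz":0,"x":-1.2,"y":-0.8,"z":4,"grip":0},{"rx":0,"ry":0,"rz":0,"x":-1.2,"y":-0.8,"z":4,"grip":0}]'; python3 -m jog '[{"rx":0,"ry":0,"rz":0,"x":0,"y":0,"z":2,"grip":0},{"rx":0,"ry":0,"rz":0,"x":0,"y":0,"z":4,"grip":0},{"rx":0,"ry":0,"rz":0,"x":0,"y":0,"z":4,"grip":0},{"rx":0,"ry":0,"rz":0,"x":0,"y":0,"z":4,"grip":0}]'
```

```text
clock: 13.07
tool_pos: [0.4835, 0.2641, 0.1148]
tool_rot: [-0.0, 0.472, 0.882, -0.0]
wrist_force: [0.1, -0.2, -1.0]
grip_width: 0.0557
finger_force: 30.0
clock: 13.4
tool_pos: [0.4835, 0.2641, 0.1108]
tool_rot: [-0.0, 0.472, 0.882, -0.0]
wrist_force: [-0.7, -0.9, -1.2]
grip_width: 0.0557
finger_force: 30.0
```

```bash
python3 -m jog '[{"rx":0,"ry":0,"rz":0,"x":0,"y":0,"z":2,"grip":0},{"rx":0,"ry":0,"rz":0,"x":0,"y":0,"z":4,"grip":0},{"rx":0,"ry":0,"rz":0,"x":0,"y":0,"z":4,"grip":0},{"rx":0,"ry":0,"rz":0,"x":0,"y":0,"z":4,"grip":0}]'; python3 -m jog '[{"rx":0,"ry":0,"rz":0,"x":0,"y":0,"z":1,"grip":0},{"rx":0,"ry":0,"rz":0,"x":0,"y":0,"z":2.5,"grip":0},{"rx":0,"ry":0,"rz":0,"x":0,"y":0,"z":2.5,"grip":0},{"rx":0,"ry":0,"rz":0,"x":0,"y":0,"z":2.5,"grip":0}]'; python3 -m jog '[{"rx":0,"ry":0,"rz":0,"x":0,"y":0,"z":1,"grip":0},{"rx":0,"ry":0,"rz":0,"x":0,"y":0,"z":2,"grip":0},{"rx":0,"ry":0,"rz":0,"x":0,"y":0,"z":2,"grip":0},{"rx":0,"ry":0,"rz":0,"x":0,"y":0,"z":2,"grip":0}]'
```

```text
clock: 13.73
tool_pos: [0.4835, 0.2641, 0.1068]
tool_rot: [-0.0, 0.472, 0.882, -0.0]
wrist_force: [-0.2, 0.5, -0.8]
grip_width: 0.0555
finger_force: 30.0
clock: 14.07
tool_pos: [0.4835, 0.2641, 0.1043]
tool_rot: [0.0, 0.472, 0.882, -0.0]
wrist_force: [0.2, -0.3, -1.8]
grip_width: 0.0556
finger_force: 30.0
clock: 14.4
tool_pos: [0.4835, 0.2642, 0.1024]
tool_rot: [0.0, 0.472, 0.882, -0.0]
wrist_force: [0.6, 0.2, -2.0]
grip_width: 0.0553
finger_force: 30.0
```

```bash
python3 -m jog '[{"rx":0,"ry":0,"rz":0,"x":0,"y":0,"z":1,"grip":0},{"rx":0,"ry":0,"rz":0,"x":0,"y":0,"z":1,"grip":0},{"rx":0,"ry":0,"rz":0,"x":0,"y":0,"z":1,"grip":0}]'; python3 -m jog '[{"rx":0,"ry":0,"rz":0,"x":0,"y":0,"z":1,"grip":0},{"rx":0,"ry":0,"rz":0,"x":0,"y":0,"z":1,"grip":0},{"rx":0,"ry":0,"rz":0,"x":0,"y":0,"z":1,"grip":0}]'; python3 -c "
from h import *
s=env.read_state();print(s['wrist_torque'],s['qpos'])"
```

```text
clock: 14.65
tool_pos: [0.4836, 0.2643, 0.1019]
tool_rot: [0.0, 0.472, 0.882, 0.0]
wrist_force: [-0.6, -1.2, 4.8]
grip_width: 0.0559
finger_force: 30.0
clock: 14.9
tool_pos: [0.4837, 0.2644, 0.1018]
tool_rot: [0.001, 0.472, 0.882, 0.0]
wrist_force: [-2.4, -3.4, 12.6]
grip_width: 0.0554
finger_force: 30.0
[-0.60343304  0.35823705  0.0466115 ] [-0.09713488  0.91559717 -0.87441434  1.8743651   0.95808428  0.83985288
 -0.89750363]
```

The cap is home: contact at TCP z 0.1018, so its centre is 6 mm below the mouth and the lugs are through the gaps. I'll ease the press and turn clockwise about the cap's axis.

```bash
python3 -m jog '[{"rx":0,"ry":0,"rz":0,"x":0,"y":0,"z":-1,"grip":0},{"rx":0,"ry":0,"rz":0.1,"x":0,"y":-0.25,"z":-1,"grip":0},{"rx":0,"ry":0,"rz":0.2,"x":0.05,"y":-0.5,"z":-1,"grip":0},{"rx":0,"ry":0,"rz":0.3,"x":0.1,"y":-0.74,"z":-1,"grip":0},{"rx":0,"ry":0,"rz":0.4,"x":0.2,"y":-0.97,"z":-1,"grip":0},{"rx":0,"ry":0,"rz":0.5,"x":0.3,"y":-1.2,"z":-1,"grip":0},{"rx":0,"ry":0,"rz":0.5,"x":0.3,"y":-1.2,"z":-1,"grip":0},{"rx":0,"ry":0,"rz":0.5,"x":0.3,"y":-1.2,"z":-1,"grip":0}]'; python3 -c "
from h import *
s=env.read_state();print(s['wrist_torque'],s['qpos'])"
```

```text
clock: 15.57
tool_pos: [0.4827, 0.265, 0.1019]
tool_rot: [-0.0, 0.674, 0.739, 0.001]
wrist_force: [0.1, 2.4, 4.5]
grip_width: 0.0556
finger_force: 30.0
[ 0.41167291 -0.01649659 -0.03058161] [-0.15192793  0.87574014 -0.76162223  1.87949448  0.8778531   0.75894179
 -1.32561426]
```

```bash
python3 -m jog '[{"rx":0,"ry":0,"rz":0.08,"x":0,"y":-0.2,"z":0,"grip":0},{"rx":0,"ry":0,"rz":0.16,"x":0,"y":-0.4,"z":0,"grip":0},{"rx":0,"ry":0,"rz":0.16,"x":0,"y":-0.4,"z":0,"grip":0},{"rx":0,"ry":0,"rz":0.16,"x":0,"y":-0.4,"z":0,"grip":0}]'; python3 -c "
from h import *
s=env.read_state();print(s['wrist_torque'])"
python3 -m jog '[{"rx":0,"ry":0,"rz":0.05,"x":0,"y":-0.12,"z":0,"grip":0},{"rx":0,"ry":0,"rz":0.1,"x":0,"y":-0.25,"z":0,"grip":0},{"rx":0,"ry":0,"rz":0.1,"x":0,"y":-0.25,"z":0,"grip":0},{"rx":0,"ry":0,"rz":0.1,"x":0,"y":-0.25,"z":0,"grip":0}]'; python3 -c "
from h import *
s=env.read_state();print(s['wrist_torque'],s['qpos'][6])"
```

```text
clock: 15.9
tool_pos: [0.4823, 0.2649, 0.1019]
tool_rot: [-0.0, 0.731, 0.683, 0.001]
wrist_force: [0.2, 2.0, 4.3]
grip_width: 0.0557
finger_force: 30.0
[ 0.53426196 -0.01840899 -0.00091385]
clock: 16.23
tool_pos: [0.4821, 0.2649, 0.1019]
tool_rot: [-0.0, 0.764, 0.645, 0.001]
wrist_force: [-0.0, 3.5, 5.3]
grip_width: 0.0555
finger_force: 30.0
[ 0.65570716 -0.09288412  0.03120174] -1.5422084468119184
```

```bash
for i in 1; do :; done; python3 -m jog '[{"rx":0,"ry":0,"rz":0.05,"x":0,"y":-0.12,"z":0,"grip":0},{"rx":0,"ry":0,"rz":0.1,"x":0,"y":-0.25,"z":0,"grip":0},{"rx":0,"ry":0,"rz":0.1,"x":0,"y":-0.25,"z":0,"grip":0},{"rx":0,"ry":0,"rz":0.1,"x":0,"y":-0.25,"z":0,"grip":0}]'; python3 -c "
from h import *
s=env.read_state();print(s['wrist_torque'],s['qpos'][6])"
python3 -m jog '[{"rx":0,"ry":0,"rz":0.04,"x":0,"y":-0.1,"z":0,"grip":0},{"rx":0,"ry":0,"rz":0.08,"x":0,"y":-0.2,"z":0,"grip":0},{"rx":0,"ry":0,"rz":0.08,"x":0,"y":-0.2,"z":0,"grip":0},{"rx":0,"ry":0,"rz":0.08,"x":0,"y":-0.2,"z":0,"grip":0}]'; python3 -c "
from h import *
s=env.read_state();print(s['wrist_torque'],s['qpos'][6])"
```

```text
clock: 16.57
tool_pos: [0.4823, 0.2648, 0.1019]
tool_rot: [-0.0, 0.795, 0.606, 0.001]
wrist_force: [2.3, 2.9, 5.3]
grip_width: 0.0554
finger_force: 30.0
[ 0.66024056 -0.33468252  0.13510208] -1.624045508051448
clock: 16.9
tool_pos: [0.4824, 0.2646, 0.1019]
tool_rot: [-0.0, 0.819, 0.574, 0.001]
wrist_force: [2.8, 3.6, 5.7]
grip_width: 0.0556
finger_force: 30.0
[ 0.61973122 -0.66948924  0.23090368] -1.6890265160523719
```

Torque is now building (0.23 N m). I'll continue in small steps.

```bash
python3 -m jog '[{"rx":0,"ry":0,"rz":0.04,"x":0,"y":-0.1,"z":0,"grip":0},{"rx":0,"ry":0,"rz":0.08,"x":0,"y":-0.2,"z":0,"grip":0},{"rx":0,"ry":0,"rz":0.08,"x":0,"y":-0.2,"z":0,"grip":0},{"rx":0,"ry":0,"rz":0.08,"x":0,"y":-0.2,"z":0,"grip":0}]'; python3 -c "
from h import *
s=env.read_state();print(s['wrist_torque'],s['qpos'][6])"
python3 -m jog '[{"rx":0,"ry":0,"rz":0.03,"x":0,"y":-0.07,"z":0,"grip":0},{"rx":0,"ry":0,"rz":0.06,"x":0,"y":-0.15,"z":0,"grip":0},{"rx":0,"ry":0,"rz":0.06,"x":0,"y":-0.15,"z":0,"grip":0},{"rx":0,"ry":0,"rz":0.06,"x":0,"y":-0.15,"z":0,"grip":0}]'; python3 -c "
from h import *
s=env.read_state();print(s['wrist_torque'],s['qpos'][6])"
```

```text
clock: 17.23
tool_pos: [0.4825, 0.2645, 0.1018]
tool_rot: [0.0, 0.841, 0.541, 0.001]
wrist_force: [4.3, 3.0, 4.5]
grip_width: 0.056
finger_force: 30.0
[ 0.57527154 -0.92318427  0.37303502] -1.753367105564985
clock: 17.57
tool_pos: [0.4824, 0.2646, 0.1018]
tool_rot: [0.0, 0.857, 0.516, 0.001]
wrist_force: [5.5, 2.7, 5.7]
grip_width: 0.0561
finger_force: 30.0
[ 0.57543336 -0.98382047  0.45200557] -1.8008887684025026
```

```bash
python3 -m jog '[{"rx":0,"ry":0,"rz":0.04,"x":0,"y":-0.1,"z":0,"grip":0},{"rx":0,"ry":0,"rz":0.07,"x":0,"y":-0.17,"z":0,"grip":0},{"rx":0,"ry":0,"rz":0.07,"x":0,"y":-0.17,"z":0,"grip":0},{"rx":0,"ry":0,"rz":0.07,"x":0,"y":-0.17,"z":0,"grip":0}]'; python3 -c "
from h import *
s=env.read_state();print(s['wrist_torque'],s['qpos'][6])"
python3 -m jog '[{"rx":0,"ry":0,"rz":0.03,"x":0,"y":-0.07,"z":0,"grip":0},{"rx":0,"ry":0,"rz":0.05,"x":0,"y":-0.12,"z":0,"grip":0},{"rx":0,"ry":0,"rz":0.05,"x":0,"y":-0.12,"z":0,"grip":0},{"rx":0,"ry":0,"rz":0.05,"x":0,"y":-0.12,"z":0,"grip":0}]'; python3 -c "
from h import *
s=env.read_state();print(s['wrist_torque'],s['qpos'][6])"
```

```text
clock: 17.9
tool_pos: [0.4823, 0.2646, 0.1017]
tool_rot: [0.0, 0.874, 0.486, 0.002]
wrist_force: [5.3, 2.3, 4.3]
grip_width: 0.0556
finger_force: 30.0
[ 0.58607112 -1.02785958  0.68926707] -1.8559798382375767
clock: 18.23
tool_pos: [0.4823, 0.2647, 0.1017]
tool_rot: [0.0, 0.886, 0.464, 0.002]
wrist_force: [5.0, 2.8, 4.4]
grip_width: 0.0556
finger_force: 30.0
[ 0.56289709 -1.03481727  0.81287784] -1.8949646607084163
```

The torque reads 0.81 N m, about 0.16 rad, which is between the marks. I'll check the pointer by eye.

Run:
```python
from h import *
out=[]
yaw=np.radians(6.2); a=np.array([.482,.266])
pt=lambda r,th,z=.036: np.r_[a-r*np.array([np.cos(yaw-th),np.sin(yaw-th)]),z]
for n in("scene","side"):
  im=env.snapshot(n); u,v=[int(round(t)) for t in proj(n,pt(.056,.1))[0]]
  out.append(cv2.resize(im[v-36:v+36,u-24:u+24],(400,600),interpolation=cv2.INTER_CUBIC))
  print(n,[(th,((proj(n,pt(.056,th))[0]-[u-24,v-36])*8.333).round(0)) for th in(0,.1,.16,.2)])
cv2.imwrite("pics/p9.png",np.hstack(out)); print(env.read_state()["wrist_torque"])
```

```text
scene [(0, array([204., 290.])), (0.1, array([196., 304.])), (0.16, array([191., 312.])), (0.2, array([187., 317.]))]
side [(0, array([204., 305.])), (0.1, array([203., 296.])), (0.16, array([203., 290.])), (0.2, array([203., 287.]))]
[ 0.62524375 -1.00783429  0.77720566]
```

View pics/p9.png

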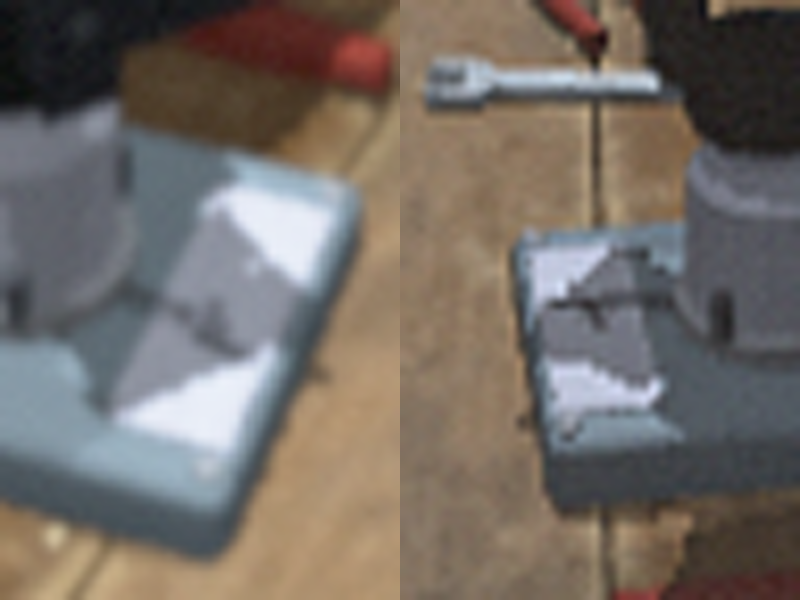

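The pointer lies between the short and long marks: its tip is at about (195,318) in the scene crop, and in the side crop it runs above the short mark at (600,320). That agrees with about 0.155 rad. I'll hold a moment, then let go and rise.

```bash
python3 -m jog '[{"rx":0,"ry":0,"rz":0,"x":0,"y":0,"z":0,"grip":0},{"rx":0,"ry":0,"rz":0,"x":0,"y":0,"z":0,"grip":0},{"rx":0,"ry":0,"rz":0,"x":0,"y":0,"z":0,"grip":0},{"rx":0,"ry":0,"rz":0,"x":0,"y":0,"z":0,"grip":0},{"rx":0,"ry":0,"rz":0,"x":0,"y":0,"z":0,"grip":0},{"rx":0,"ry":0,"rz":0,"x":0,"y":0,"z":0,"grip":0},{"rx":0,"ry":0,"rz":0,"x":0,"y":0,"z":0,"grip":0},{"rx":0,"ry":0,"rz":0,"x":0,"y":0,"z":0,"grip":0},{"rx":0,"ry":0,"rz":0,"x":0,"y":0,"z":0,"grip":0},{"rx":0,"ry":0,"rz":0,"x":0,"y":0,"z":0,"grip":0}]'; python3 -c "
from h import *
s=env.read_state();print(s['wrist_torque'])"
python3 -m jog '[{"rx":0,"ry":0,"rz":0,"x":0,"y":0,"z":0,"grip":1},{"rx":0,"ry":0,"rz":0,"x":0,"y":0,"z":0,"grip":1},{"rx":0,"ry":0,"rz":0,"x":0,"y":0,"z":0,"grip":1},{"rx":0,"ry":0,"rz":0,"x":0,"y":0,"z":0,"grip":1},{"rx":0,"ry":0,"rz":0,"x":0,"y":0,"z":0,"grip":1},{"rx":0,"ry":0,"rz":0,"x":0,"y":0,"z":0,"grip":1},{"rx":0,"ry":0,"rz":0,"x":0,"y":0,"z":0,"grip":1},{"rx":0,"ry":0,"rz":0,"x":0,"y":0,"z":-10,"grip":1},{"rx":0,"ry":0,"rz":0,"x":0,"y":0,"z":-30,"grip":1},{"rx":0,"ry":0,"rz":0,"x":0,"y":0,"z":-60,"grip":1},{"rx":0,"ry":0,"rz":0,"x":0,"y":0,"z":-90,"grip":1},{"rx":0,"ry":0,"rz":0,"x":-30,"y":0,"z":-110,"grip":1},{"rx":0,"ry":0,"rz":0,"x":-40,"y":0,"z":-110,"grip":1},{"rx":0,"ry":0,"rz":0,"x":-40,"y":0,"z":-110,"grip":1},{"rx":0,"ry":0,"rz":0,"x":-40,"y":0,"z":-110,"grip":1}]'
python3 - <<'E'
from h import *
c=cam("wrist"); im=env.snapshot("wrist"); cv2.imwrite("pics/w10.png",im)
for n in("wrist","scene","side"):
  if n!="wrist": env.snapshot(n)
  for d in env.search_frame(n,"cap"):
    p=np.array(d["position"])
    if p[1]>.15: print(n,round(d["score"],2),p.round(3))
p=proj("wrist",[.482,.266,.139],c)[0]; e=proj("wrist",[.510,.266,.139],c)[0]; r=np.linalg.norm(e-p); print(p,r)
g=cv2.medianBlur(cv2.cvtColor(im,6),3)
C=cv2.HoughCircles(g,cv2.HOUGH_GRADIENT,1.5,60,param1=100,param2=25,minRadius=int(r*.85),maxRadius=int(r*1.15)); print(C if C is None else C[0][:4])
for rows in range(int(p[1])-50,int(p[1])+51,25):
  d=np.where(im[rows].max(1)[int(p[0])-70:int(p[0])+70]<90)[0]; print(rows,(d[0]+int(p[0])-70,d[-1]+int(p[0])-70,len(d)) if len(d) else None)
E
```

```text
clock: 19.17
tool_pos: [0.4822, 0.2647, 0.1017]
tool_rot: [0.0, 0.886, 0.464, 0.002]
wrist_force: [4.9, 3.1, 4.8]
grip_width: 0.0554
finger_force: 30.0
[ 0.64639883 -1.03634452  0.79672242]
clock: 20.42
tool_pos: [0.4578, 0.2308, 0.2114]
tool_rot: [0.0, 0.887, 0.461, -0.0]
wrist_force: [-0.3, -0.0, -0.3]
grip_width: 0.0883
finger_force: 0.0
wrist 0.85 [0.482 0.272 0.141]
scene 0.71 [0.478 0.274 0.139]
side 0.64 [0.484 0.248 0.138]
[256.30450126 140.73718028] 39.2930404969849
[[255.75 137.25  39.15]
 [446.25 306.75  44.1 ]
 [ 60.75 302.25  40.65]
 [503.25 222.75  35.55]]
90 None
115 (np.int64(228), np.int64(283), 56)
140 (np.int64(222), np.int64(292), 71)
165 (np.int64(229), np.int64(282), 54)
190 (np.int64(302), np.int64(325), 24)
```

The cap is seated and centred on the neck: circle at (256,137), radius 39 px against 39 expected. The networks put its top at about z 0.139. The gripper is open and clear, with no force on it.

```bash
python3 -c "
from bench import env
print(env.hand_in())"
```

```text
the job is handed in; nothing more can be done
None
```

I screwed the small black cap onto the canister to about 0.8 N m, with the pointer between the short and long marks, held it there about a second, let go with the cap seated, and handed the job in; the verdict was not shown.

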